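# Sort the finished cultures and the marker into the bench trays

### The job

Clear the bench of finished cultures: put each filled Petri dish flat in the wide bay, and each vial upright in the narrow bay, of the tray whose floor has its colour (red with red, green with green), and lay the marker lengthwise in the blue tray. Keep the vials upright all the time, and leave the empty clear dish and the spirit burner where they stand.

Things in the scene. Friction and masses are not known exactly. Their poses are not given: they have to be found in the camera images.
- dish_red_c (a point): Petri dish with its lid on, filled with red medium inside a clear rim: a disc of diameter 56 mm, 16 mm high, lying flat, about 35 g. The point is its centre, 8 mm above its underside; z is up.
- dish_green_c (a point): Petri dish with its lid on, filled with green medium inside a clear rim: a disc of diameter 56 mm, 16 mm high, lying flat, about 35 g. The point is its centre, 8 mm above its underside; z is up.
- vial_red_c (a point): small round glass vial standing upright, red screw cap and red contents, diameter 24 mm over its full height of 58 mm, about 30 g. The point is its centre, 29 mm above its foot; z is up.
- vial_green_c (a point): small round glass vial standing upright, green screw cap and green contents, diameter 24 mm over its full height of 58 mm, about 30 g. The point is its centre, 29 mm above its foot; z is up.
- marker_c (a point): flat-sided marker pen lying on the bench, black barrel and blue cap with a steel clip on top, 120 mm long (x, towards the cap), 18 mm wide (y), 14 mm high (z, up), about 25 g. The point is its centre, 7 mm above its underside.
- tray_red: fixed shallow tray with a red floor and white lips, 148 mm (x) by 142 mm (y) outside. Origin: centre of its underside; z up. Its floor is 4 mm above the origin, the lips and one rib are 4 mm thick and end 10 mm above the origin. The rib runs along the tray's x and splits it in two bays, each 140 mm long in x: a wide bay 80 mm across, centred at y = +27 mm, and a narrow bay 50 mm across, centred at y = -42 mm. The tray may be turned any way round.
- tray_green: fixed shallow tray with a green floor and white lips, 148 mm (x) by 142 mm (y) outside. Origin: centre of its underside; z up. Its floor is 4 mm above the origin, the lips and one rib are 4 mm thick and end 10 mm above the origin. The rib runs along the tray's x and splits it in two bays, each 140 mm long in x: a wide bay 80 mm across, centred at y = +27 mm, and a narrow bay 50 mm across, centred at y = -42 mm. The tray may be turned any way round.
- tray_blue: fixed shallow pen tray with a blue floor, white lips and no rib, 158 mm (x, lengthwise) by 138 mm (y) outside, 150 by 130 mm inside. Origin: centre of its underside; z up. Floor 4 mm and top of the lips 10 mm above the origin.
- dish_empty: empty, colourless Petri dish with a pale grey-blue rim, diameter 56 mm, 16 mm high, among the things to sort; it must be left alone. Origin: centre of its underside.
- burner: unlit spirit burner, a squat glass globe with brass collar and steel cap, diameter 64 mm, 68 mm high, at the left of the things; it must be left alone. Origin: centre of its underside.

How it is judged:
By the outcome, as a careful person would: the job done as asked, in the order asked, and still so for the second after the job is handed in, with the robot touching nothing.
It also fails if it takes over 133 s, if anything falls off the work surface, if the arm or the gripper's body presses on something with over 40 N, if the wrist force passes 120 N, or if a joint passes its speed limit or range.

### The arm

A 6-joint arm with a two-finger parallel gripper is mounted at the origin on the work surface. World frame = base frame: x ahead of the robot, y to its left, z up, the work surface at z = 0. Lengths are in m, angles in rad, forces in N, time in s.
With the tool pointing down it reaches from about 0.35 to 0.975 m from the base axis. Payload 4.9 kg.
Tool frame: the origin (TCP) lies at the very end of the fingers, on their centre line; the grasp point (between the pads) lies 19 mm behind it (manip.grasp_offset is the distance from the TCP to the grasp point, in m); z points along the fingers, y is the line along which they close (so a half turn about z gives the same grasp; the last joint's range is limited). The gripper opens to 85 mm and grips with 20 to 120 N. Pads are 22 mm wide; open, the fingers measure 114 mm over their backs; the gripper's body (76 mm by 85 mm) begins 54 mm behind the grasp point. The pads swing forward as they close: fully open they stand 13 mm farther back than shut.
Start: joints at [-0.119, 0.053, 1.613, -0, 1.476, -0.119], TCP at [0.625, 0, 0.231] pointing down, gripper open.
Joint ranges: [-3.01, 3.01], [-1.01, 2.22], [0.06, 2.58], [-1.02, 4.17], [0.09, 2.62], [-3.14, 3.14]. Speed limits (rad/s): [2.57, 2.57, 3.14, 3.14, 3.14, 3.14].

### API

Orientations are given as a unit quaternion [w, x, y, z].
In Python, from plant import manip, eyes, job_done, models gives the robot as it stands.
- The arm moves only by the tool servo_tool, never from a script. Its argument "motion" is one flat list of numbers, 5 for each row, row after row: the opening, from -1 (shut) to 1 (fully open), then the shift along the tool's x, y, z normalised to -1 to 1, where 1 is 120 mm, then the turn about the tool's z normalised to -1 to 1, where 1 is 45 degrees. A call has 1 to 5 rows; each row is the pose to reach, as a shift and turn from the pose commanded when the call began, along the tool's axes at that moment; what a row does not reach only later rows make up. A row lasts 1/8 s, in which the tool goes at most 62.5 mm and 10.7 degrees, less where a joint would pass 70% of its speed; a pose out of reach is approached as far as the arm can. A call with a number of a shift or a turn outside -1 to 1 is refused whole. A call with a gripper value outside its range is refused whole. The fingers move at their own pace and stop on an object; the grip force is fixed at half the most. Time passes only in rows, so rows that repeat a pose let the fingers close. It gives the time, the measured TCP pose, the force, the opening and the grip force at its end, in the units of the state.
- manip.state(): the state, without advancing time (a new reading comes with each control period).
- eyes.grab_frame(name): name is "scene" or "side" or "wrist"; returns (picture, depth): 384x512x3 uint8, red, green, blue; 384x512 float32, m along the optical axis (not along the pixel's ray), 0 where there is no reading.
- eyes.camera_params(name): a dict with "fov_y" (degrees; the focal length in pixels is half the picture's height over the tangent of half this angle, whatever the lens; pixels are square), "cx", "cy" (the principal point, pixels), "D" ([k1, k2, p1, p2, k3] as OpenCV has them; the pictures are not rectified), "pose" (4x4, takes a point from camera to world coordinates); the wrist camera has in their place "T_tool_cam" (4x4, takes a point from camera to tool coordinates, whose origin is the TCP and whose axes are the flange's). Camera axes: x right, y up, looking along -z (the intrinsics and any distortion apply to the point x, -y, -z); pixel columns grow to the right and rows downward; lengths in m; the calibration is good to about 2 mm. A picture is of the moment at which its call begins: read the wrist's pose just before it. camera_params takes no time and is no camera call.
- job_done(): hands the job in; it is judged then, once.
Trained networks look in the newest picture that a camera, given by its name, has taken for a name from the list of things; names that differ only in an ending like _2 or _b are one class to them, and where a whole thing is asked for, a point or a joint stands for the part that bears it (a point fixed in the world has none). Each returns a list of dicts, best first, with "p" (0 to 1); they miss things now and then, are a little off and sometimes report something else, mostly with a low value. They report only what shows in the picture. A call takes as long as a camera call.
- models.regions_of(camera, label): "mask" (384x512 bool, what is visible of it) and "pixel" ([column, row] in pixels, amid what is visible of it).
The state is a dict: "time": time; "joint_pos": joint angles; "joint_vel": joint speeds; "joint_efforts": joint torques, N m; "tool_pos": TCP position; "tool_rot": TCP orientation; "contact_force": force on the tool from outside, world axes, zero at the start; "ft_torque": the same for the moment, N m; "gripper_width": opening from 0.0 (shut) to 1.0 (fully open); "grasp_force": force on a finger pad.
Only numpy, scipy, OpenCV 4.12 (cv2) and the standard library are available. Lean on these libraries where they do the work, as an engineer would, in place of code of your own. Each camera call takes 0.05 s, during which the arm holds its last target. There are 200 camera calls.

## Working session

There is one attempt and no reset: what is moved stays moved. The work goes in short steps, Python scripts to look and compute and a tool call to move; the robot and the scene stay as the last step left them, time stands still between calls to the robot, and variables do not carry over. Pictures are saved under pics/ and viewed, at most 14 in all, crops included, and the job is handed in when it is done.

Besides the shell and the picture viewer there is one more tool, called after "Emit:" in YAML: its name, and indented under it one key for each argument. servo_tool: Moves the arm, as the interface text tells. Its arguments: {"type":"object","properties":{"motion":{"type":"array","items":{"type":"number","minimum":-1,"maximum":1}}},"required":["motion"]}

```bash
ls; mkdir -p pics
python3 - <<'E'
from plant import manip, eyes, job_done, models
import cv2, numpy as np
s=manip.state(); print(s['time'],s['tool_pos'],s['tool_rot'],s['gripper_width'])
for n in ("scene","side"):
    im,d=eyes.grab_frame(n); cv2.imwrite(f"pics/{n}0.png",im[:,:,::-1]); np.save(f"{n}0.npy",d)
    p=eyes.camera_params(n); print(n,p)
print(eyes.camera_params("wrist"))
E
```

```text
pics
0.0 [6.24372132e-01 9.26080906e-05 2.30065900e-01] [-8.10876182e-04  7.07108775e-01  7.07104057e-01 -6.13001433e-04] 1.0013290794234044
scene {'fov_y': 48.92600447424527, 'cx': 260.10622693292663, 'cy': 192.77363278590357, 'D': array([-0.06868937,  0.        ,  0.        ,  0.        ,  0.        ]), 'pose': array([[-0.19589895, -0.59109251,  0.78245335,  1.3283043 ],
       [ 0.98036202, -0.13649657,  0.1423341 ,  0.23234557],
       [ 0.02266958,  0.79497064,  0.60622419,  0.68332412],
       [ 0.        ,  0.        ,  0.        ,  1.        ]])}
side {'fov_y': 54.61350795456703, 'cx': 254.6899242745684, 'cy': 193.9898289775199, 'D': array([-0.0874145,  0.       ,  0.       ,  0.       ,  0.       ]), 'pose': array([[-0.88550214,  0.24576914, -0.39431394,  0.17645825],
       [-0.46462795, -0.46360816,  0.75444572,  0.69003482],
       [ 0.00261231,  0.85127258,  0.52471723,  0.51230443],
       [ 0.        ,  0.        ,  0.        ,  1.        ]])}
{'fov_y': 68.39583669673662, 'cx': 254.53413072751246, 'cy': 186.84541688149739, 'D': array([-0.07051686,  0.        ,  0.        ,  0.        ,  0.        ]), 'T_tool_cam': array([[ 1.28935810e-04,  9.53876695e-01,  3.00198659e-01,
         7.75155763e-02],
       [ 9.99998169e-01,  4.50106864e-04, -1.85970858e-03,
        -1.10010819e-03],
       [-1.90905415e-03,  3.00198349e-01, -9.53874891e-01,
        -1.42047590e-01],
       [ 0.00000000e+00,  0.00000000e+00,  0.00000000e+00,
         1.00000000e+00]])}
```

View both.

View pics/scene0.png

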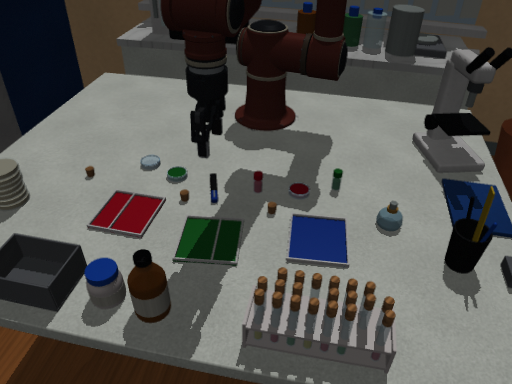

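View pics/side0.png

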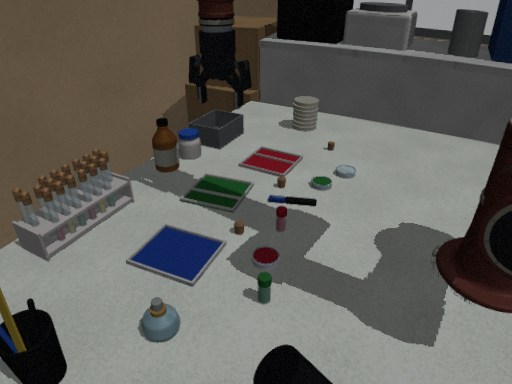

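Scene view: red tray (128,212), green tray (210,240), blue tray (319,239), red vial (258,181), red dish (299,190), green vial (337,179), green dish (177,173), empty dish (150,161), marker (213,187), burner (390,216), and loose corks at (184,195), (272,207). The side view agrees.

```bash
cat > h.py <<'E'
from plant import manip, eyes, job_done, models
import cv2, numpy as np
from scipy.spatial.transform import Rotation as R
def tool():
    s=manip.state(); w,x,y,z=s['tool_rot']; T=np.eye(4); T[:3,:3]=R.from_quat([x,y,z,w]).as_matrix(); T[:3,3]=s['tool_pos']; return T
def grab(n,save=None):
    T=tool() if n=="wrist" else None
    im,d=eyes.grab_frame(n); p=eyes.camera_params(n)
    P=T@p['T_tool_cam'] if n=="wrist" else p['pose']
    if save: cv2.imwrite(f"pics/{save}.png",im[:,:,::-1])
    return im,d,p,P
def K(p): f=192/np.tan(np.radians(p['fov_y']/2)); return np.array([[f,0,p['cx']],[0,f,p['cy']],[0,0,1]])
def rays(px,p):
    return cv2.undistortPoints(np.asarray(px,float).reshape(-1,1,2),K(p),p['D']).reshape(-1,2)
def pts_depth(mask,d,p,P):
    v,u=np.nonzero(mask&(d>0)); r=rays(np.c_[u,v],p); z=d[v,u]
    c=np.c_[r[:,0]*z,-r[:,1]*z,-z]; return c@P[:3,:3].T+P[:3,3], np.c_[u,v]
def pts_plane(px,p,P,h):
    r=rays(px,p); c=np.c_[r[:,0],-r[:,1],-np.ones(len(r))]@P[:3,:3].T; t=(h-P[2,3])/c[:,2]; return P[:3,3]+c*t[:,None]
E
cat > look0.py <<'E'
from h import *
import sys
for n in sys.argv[1:]:
    im,d,p,P=grab(n)
    for l in ["dish_red_c","dish_green_c","vial_red_c","vial_green_c","marker_c","tray_red","tray_green","tray_blue","dish_empty","burner"]:
        for r in models.regions_of(n,l)[:2]:
            if r['p']<.3: continue
            m=r['mask']; X,_=pts_depth(m,d,p,P)
            if not len(X): continue
            rc=cv2.minAreaRect((X[:,:2]*1000).astype(np.float32))
            print(n,l,round(r['p'],2),np.round(r['pixel']),m.sum(),"med",np.round(np.median(X,0),3),"rect",np.round(rc[0]),np.round(rc[1]),round(rc[2]),"z",np.round(np.percentile(X[:,2],[5,95]),3))
E
python3 look0.py scene side
```

```text
scene dish_green_c 0.64 [179. 175.] 276 med [ 0.429 -0.168  0.013] rect [ 422. -169.] [59. 55.] 14 z [0.002 0.016]
scene vial_red_c 0.75 [260. 182.] 201 med [0.445 0.066 0.033] rect [416.  64.] [74. 23.] 1 z [0.001 0.058]
scene vial_red_c 0.53 [148. 162.] 254 med [ 0.388 -0.265  0.012] rect [ 383. -268.] [60. 55.] 34 z [0.001 0.016]
scene vial_green_c 0.53 [336. 177.] 154 med [0.388 0.265 0.035] rect [383. 265.] [22. 20.] 62 z [0.008 0.058]
scene marker_c 0.45 [217. 185.] 207 med [ 0.465 -0.051  0.013] rect [448. -56.] [145.  20.] 17 z [0.    0.016]
scene tray_red 0.8 [128. 211.] 2438 med [ 0.609 -0.234  0.004] rect [ 597. -238.] [154. 166.] 89 z [0.001 0.01 ]
scene tray_green 0.79 [209. 239.] 2977 med [ 0.656 -0.006  0.004] rect [649.  -8.] [154. 149.] 7 z [0.002 0.01 ]
scene tray_blue 0.64 [318. 240.] 2896 med [0.6   0.24  0.004] rect [593. 239.] [163. 136.] 5 z [0.002 0.01 ]
scene dish_empty 0.71 [148. 161.] 254 med [ 0.386 -0.265  0.012] rect [ 374. -265.] [59. 76.] 71 z [0.001 0.016]
scene dish_empty 0.32 [217. 189.] 177 med [ 0.475 -0.047  0.013] rect [463. -51.] [114.  16.] 16
[... 726 characters left out ...]
.005] rect [ 605. -224.] [161. 208.] 3 z [0.002 0.011]
side tray_green 0.57 [218. 192.] 1734 med [0.646 0.004 0.007] rect [650.  -5.] [150. 147.] 7 z [0.004 0.013]
side tray_blue 0.61 [179. 254.] 3776 med [0.59  0.247 0.006] rect [599. 234.] [172. 155.] 5 z [0.004 0.012]
side dish_empty 0.79 [347. 172.] 252 med [ 0.38  -0.257  0.013] rect [ 387. -274.] [55. 83.] 28 z [0.001 0.017]
side dish_empty 0.38 [161. 323.] 1219 med [0.487 0.417 0.037] rect [494. 411.] [61. 51.] 46 z [0.015 0.068]
side burner 0.76 [158. 322.] 1285 med [0.488 0.417 0.036] rect [509. 409.] [58. 85.] 86 z [0.009 0.068]
side burner 0.56 [280. 218.] 295 med [0.435 0.073 0.037] rect [456.  24.] [ 26. 116.] 25 z [0.003 0.061]
```

Run:
```python
from h import *
for n in ("scene","side"):
    im,d,p,P=grab(n)
    for c,nm in ((0,"red"),(1,"green"),(2,"blue")):
        I=im.astype(int); o=[k for k in range(3) if k!=c]
        m=(I[...,c]>1.6*np.maximum(I[...,o[0]],I[...,o[1]]))&(I[...,c]>50)
        X,px=pts_depth(m,d,p,P)
        ok=(np.abs(X[:,2]-.005)<.004)&(X[:,0]>.5)&(X[:,0]<.8)&(np.abs(X[:,1])<.4)
        mm=np.zeros(m.shape,np.uint8); mm[px[ok,1],px[ok,0]]=1
        k,L,S,C=cv2.connectedComponentsWithStats(mm)
        for i in range(1,k):
            if S[i,4]<150: continue
            v,u=np.nonzero(L==i); W=pts_plane(np.c_[u,v],p,P,.004)[:,:2]*1000
            rc=cv2.minAreaRect(W.astype(np.float32)); print(n,nm,S[i,4],np.round(rc[0]),np.round(rc[1]),round(rc[2],1))
```

```text
scene red 585 [ 600. -279.] [ 47. 134.] 89.4
scene red 1045 [ 601. -210.] [ 77. 135.] 88.8
scene green 652 [652. -45.] [132.  57.] 7.3
scene blue 2257 [591. 239.] [142. 129.] 4.3
side red 209 [ 607. -285.] [ 38. 132.] 88.6
side red 453 [ 608. -215.] [ 68. 133.] 88.3
side green 352 [657. -44.] [131.  56.] 7.3
side blue 2651 [597. 236.] [145. 124.] 4.1
```

Run:
```python
from h import *
im,d,p,P=grab("wrist","w0")
I=im.astype(int); m=(I[...,1]>1.4*np.maximum(I[...,0],I[...,2]))&(I[...,1]>25)
k,L,S,C=cv2.connectedComponentsWithStats(m.astype(np.uint8))
for i in range(1,k):
    if S[i,4]<500: continue
    v,u=np.nonzero(L==i); W=pts_plane(np.c_[u,v],p,P,.004)[:,:2]*1000
    rc=cv2.minAreaRect(W.astype(np.float32)); print(S[i],np.round(rc[0]),np.round(rc[1]),round(rc[2],1))
```

```text
[ 214  108  109   49 3852] [643.  35.] [138.  47.] 7.4
[ 221  150  105   65 5380] [652. -34.] [138.  77.] 7.2
```

View pics/w0.png

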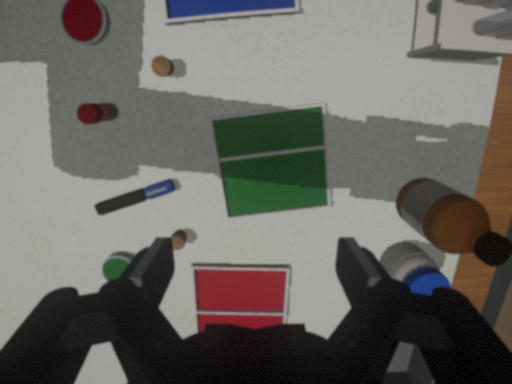

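Emit:
servo_tool:
  motion: [1,0.75,-0.85,0.5,0,1,0.75,-0.85,0.5,0,1,0.75,-0.85,0.5,0]

```text
time: 1.72
tool_pos: [0.5198, 0.0915, 0.1688]
tool_rot: [-0.001, 0.707, 0.708, -0.001]
contact_force: [0.0, -0.6, 0.2]
gripper_width: 0.999
grasp_force: 0.0
```

Emit:
servo_tool:
  motion: [1,0.72,-0.86,0.5,0,1,0.72,-0.86,0.5,0,1,0.72,-0.86,0.5,0,1,0.72,-0.86,0.5,0]

```text
time: 2.22
tool_pos: [0.419, 0.1768, 0.1109]
tool_rot: [0.0, 0.706, 0.708, -0.0]
contact_force: [-0.8, -0.9, 0.6]
gripper_width: 0.999
grasp_force: 0.0
```

Wrist view: green tray's narrow bay is on the +y side (270,130), the wide bay on the −y side (275,182); red tray at (240,295); the red dish is at (83,18). Now a close look at the red dish.

```bash
cat > near.py <<'E'
from h import *
import sys
# near.py label height : centre of nearest region projected on plane, and shift from TCP in tool units
l,h=sys.argv[1],float(sys.argv[2])
im,d,p,P=grab("wrist",sys.argv[3] if len(sys.argv)>3 else None); T=tool()
for r in models.regions_of("wrist",l)[:3]:
    m=r['mask']; v,u=np.nonzero(m); W=pts_plane(np.c_[u,v],p,P,h)[:,:2]*1000
    X,_=pts_depth(m,d,p,P); zt=np.percentile(X[:,2],95); t=X[X[:,2]>zt-.004][:,:2]*1000
    rc=cv2.minAreaRect(t.astype(np.float32)); c,R0=cv2.minEnclosingCircle(t.astype(np.float32))
    print(round(r['p'],2),np.round(r['pixel']),m.sum(),"plane mean",np.round(W.mean(0)),"top z",round(zt,3),"rect",np.round(rc[0]),np.round(rc[1]),round(rc[2]),"circ",np.round(c),round(R0),
      "tool dxy/120 (rect):",np.round((T[:3,:3].T@np.r_[np.array(rc[0])/1000-T[:2,3],0])[:2]/.12,2))
print(np.round(T[:3,3],4))
E
python3 near.py dish_red_c .016
```

```text
0.91 [258. 192.] 3096 plane mean [420. 176.] top z 0.016 rect [420. 174.] [55. 55.] 78 circ [420. 173.] 28 tool dxy/120 (rect): [-0.02 -0.  ]
[0.4205 0.1764 0.112 ]
```

Emit:
servo_tool:
  motion: [1,-0.02,0,0.5,0,1,-0.02,0,0.92,0,1,-0.02,0,0.92,0,1,-0.02,0,0.92,0]

```text
time: 2.82
tool_pos: [0.4224, 0.174, 0.0032]
tool_rot: [0.001, 0.708, 0.707, 0.002]
contact_force: [-0.1, 0.6, 0.5]
gripper_width: 1.001
grasp_force: 0.0
```

Emit:
servo_tool:
  motion: [-1,0,0,0,0,-1,0,0,0,0,-1,0,0,0,0,-1,0,0,0,0,-1,0,0,0,0]

```text
time: 3.45
tool_pos: [0.4222, 0.1745, 0.0039]
tool_rot: [0.001, 0.707, 0.707, 0.002]
contact_force: [-0.9, -0.6, 8.1]
gripper_width: 0.624
grasp_force: 61.8
```

Emit:
servo_tool:
  motion: [-1,0,0,-0.5,0,-1,-0.3,0.1,-0.8,0,-1,-0.8,0.38,-0.8,0,-1,-0.8,0.38,-0.8,0]

```text
time: 3.95
tool_pos: [0.4678, 0.0755, 0.0994]
tool_rot: [0.002, 0.709, 0.706, 0.001]
contact_force: [-0.3, 0.8, -0.4]
gripper_width: 0.622
grasp_force: 63.3
```

Emit:
servo_tool:
  motion: [-1,-0.45,0.2,0,0,-1,-0.8,0.38,0,0]

```text
time: 4.2
tool_pos: [0.5113, -0.0187, 0.0974]
tool_rot: [0.0, 0.707, 0.707, 0.0]
contact_force: [0.4, 1.3, -0.2]
gripper_width: 0.621
grasp_force: 63.3
```

Emit:
servo_tool:
  motion: [-1,-0.45,0.2,0,0,-1,-0.8,0.38,0,0]

```text
time: 4.45
tool_pos: [0.5572, -0.1151, 0.0973]
tool_rot: [0.0, 0.707, 0.707, 0.0]
contact_force: [0.5, 0.7, 0.7]
gripper_width: 0.627
grasp_force: 63.3
```

Emit:
servo_tool:
  motion: [-1,-0.45,0.2,0,0,-1,-0.8,0.38,0,0,-1,-0.8,0.38,0,0,-1,-0.8,0.38,0,0]

```text
time: 4.95
tool_pos: [0.6018, -0.2088, 0.0966]
tool_rot: [-0.001, 0.707, 0.707, 0.0]
contact_force: [-0.5, 0.2, -0.3]
gripper_width: 0.629
grasp_force: 63.3
```

Check the bay below with the wrist camera.

```bash
cat > tray.py <<'E'
from h import *
import sys
# tray.py colourindex: bays' rects on floor plane seen by wrist
c=int(sys.argv[1]); im,d,p,P=grab("wrist",sys.argv[2] if len(sys.argv)>2 else None); T=tool()
I=im.astype(int); o=[k for k in range(3) if k!=c]
m=(I[...,c]>1.5*np.maximum(I[...,o[0]],I[...,o[1]]))&(I[...,c]>25)
k,L,S,C=cv2.connectedComponentsWithStats(m.astype(np.uint8))
for i in range(1,k):
    if S[i,4]<800: continue
    v,u=np.nonzero(L==i); W=pts_plane(np.c_[u,v],p,P,.004)[:,:2]*1000
    rc=cv2.minAreaRect(W.astype(np.float32)); print(S[i],np.round(rc[0]),np.round(rc[1]),round(rc[2],1),"x",np.round([W[:,0].min(),W[:,0].max()]),"y",np.round([W[:,1].min(),W[:,1].max()]))
print(np.round(T[:3,3],4))
E
python3 tray.py 0 w1
```

```text
[  173   144   166    88 11241] [ 601. -208.] [ 79. 140.] 89.1 x [531. 672.] y [-248. -167.]
[ 208  211   94   83 6174] [ 601. -272.] [89. 88.] 0.0 x [557. 645.] y [-316. -228.]
[ 0.6016 -0.2084  0.0966]
```

View pics/w1.png

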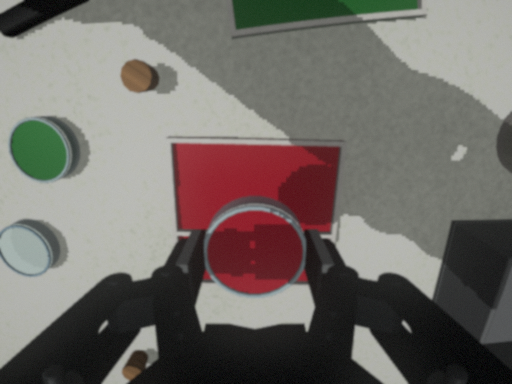

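The dish is held at (255,250), above the red wide bay; the TCP matches the bay centre. Lowering.

Emit:
servo_tool:
  motion: [-1,0,0,0.4,0,-1,0,0,0.6,0,-1,0,0,0.73,0,-1,0,0,0.73,0,-1,0,0,0.73,0]

```text
time: 5.62
tool_pos: [0.6027, -0.2096, 0.0102]
tool_rot: [0.001, 0.707, 0.707, 0.0]
contact_force: [-0.2, 0.1, -0.5]
gripper_width: 0.622
grasp_force: 70.0
```

Emit:
servo_tool:
  motion: [0.8,0,0,0,0,0.8,0,0,0,0,0.8,0,0,0,0]

```text
time: 6.0
tool_pos: [0.6023, -0.2101, 0.0095]
tool_rot: [0.0, 0.707, 0.707, 0.0]
contact_force: [-0.4, 0.5, 0.9]
gripper_width: 0.903
grasp_force: 0.0
```

Emit:
servo_tool:
  motion: [1,0,0,-0.3,0,1,0,0,-0.6,0,1,0.1,-0.9,-0.8,0,1,0.1,-0.9,-0.8,0]

```text
time: 6.5
tool_pos: [0.4932, -0.198, 0.1062]
tool_rot: [0.0, 0.707, 0.707, 0.0]
contact_force: [-1.5, -0.1, 0.8]
gripper_width: 1.006
grasp_force: 0.0
```

Emit:
servo_tool:
  motion: [1,0.2,-0.6,0,0,1,0.2,-0.6,0,0,1,0.2,-0.6,0,0,1,0.2,-0.6,0,0]

```text
time: 7.0
tool_pos: [0.4237, -0.1748, 0.1063]
tool_rot: [0.001, 0.707, 0.707, 0.0]
contact_force: [0.0, 0.3, 0.7]
gripper_width: 0.998
grasp_force: 0.0
```

```bash
python3 near.py dish_green_c .016
```

```text
0.69 [208. 278.] 2491 plane mean [ 381. -261.] top z 0.015 rect [ 380. -266.] [55. 54.] 51 circ [ 380. -266.] 28 tool dxy/120 (rect): [-0.76 -0.37]
0.56 [250. 182.] 3219 plane mean [ 420. -168.] top z 0.015 rect [ 420. -169.] [54. 55.] 21 circ [ 420. -170.] 28 tool dxy/120 (rect): [ 0.05 -0.03]
[ 0.4237 -0.1747  0.1061]
```

Emit:
servo_tool:
  motion: [1,0.05,-0.03,0.5,0,1,0.05,-0.03,0.86,0,1,0.05,-0.03,0.87,0,1,0.05,-0.03,0.87,0]

```text
time: 7.6
tool_pos: [0.42, -0.1688, 0.0023]
tool_rot: [0.001, 0.707, 0.707, 0.0]
contact_force: [0.7, -0.6, 0.6]
gripper_width: 1.004
grasp_force: 0.0
```

Emit:
servo_tool:
  motion: [-1,0,0,0,0,-1,0,0,0,0,-1,0,0,0,0,-1,0,0,0,0,-1,0,0,0,0]

```text
time: 8.22
tool_pos: [0.4206, -0.1692, 0.0036]
tool_rot: [0.002, 0.707, 0.707, 0.001]
contact_force: [-0.3, 1.2, 6.1]
gripper_width: 0.627
grasp_force: 62.1
```

Emit:
servo_tool:
  motion: [-1,0,0,-0.5,0,-1,0.3,0.3,-0.8,0,-1,0.56,0.97,-0.8,0,-1,0.56,0.97,-0.8,0]

```text
time: 8.72
tool_pos: [0.5384, -0.0999, 0.0995]
tool_rot: [0.002, 0.706, 0.708, 0.001]
contact_force: [-1.2, -0.1, 0.6]
gripper_width: 0.624
grasp_force: 63.3
```

Emit:
servo_tool:
  motion: [-1,0.3,0.5,0,-0.16,-1,0.57,0.97,0,-0.16,-1,0.57,0.97,0,-0.16,-1,0.57,0.97,0,-0.16]

```text
time: 9.22
tool_pos: [0.6517, -0.0322, 0.0973]
tool_rot: [0.0, 0.661, 0.75, -0.0]
contact_force: [-0.8, -0.7, -0.9]
gripper_width: 0.628
grasp_force: 63.4
```

```bash
python3 tray.py 1
```

```text
[  168    80   173    61 10310] [642.  35.] [138.  48.] 7.3 x [572. 713.] y [ 3. 67.]
[  173   149   163    83 10174] [651. -33.] [138.  76.] 7.2 x [578. 724.] y [-80.  13.]
[ 208  211   94   82 5924] [659. -94.] [87. 88.] 87.0 x [615. 703.] y [-138.  -51.]
[ 0.6509 -0.0327  0.0972]
```

Emit:
servo_tool:
  motion: [-1,0,0,0.4,0,-1,0,0,0.6,0,-1,0,0,0.73,0,-1,0,0,0.73,0,-1,0,0,0.73,0]

```text
time: 9.9
tool_pos: [0.652, -0.0329, 0.0106]
tool_rot: [0.001, 0.662, 0.75, 0.001]
contact_force: [0.4, 0.1, -0.3]
gripper_width: 0.629
grasp_force: 69.2
```

Emit:
servo_tool:
  motion: [0.8,0,0,0,0,0.8,0,0,0,0,0.8,0,0,0,0]

```text
time: 10.28
tool_pos: [0.6516, -0.0324, 0.0096]
tool_rot: [0.0, 0.661, 0.75, 0.0]
contact_force: [-0.3, -0.4, 0.5]
gripper_width: 0.898
grasp_force: 0.0
```

Emit:
servo_tool:
  motion: [1,0,0,-0.3,0,1,0,0,-0.8,0.16,1,0,0,-1,0.16,1,0,0,-1,0.16]

```text
time: 10.78
tool_pos: [0.6533, -0.0326, 0.1326]
tool_rot: [0.002, 0.707, 0.707, 0.002]
contact_force: [0.5, 0.8, -0.3]
gripper_width: 1.002
grasp_force: 0.0
```

Emit:
servo_tool:
  motion: [1,0.42,-0.9,0,0,1,0.42,-0.9,0,0,1,0.42,-0.9,0,0]

```text
time: 11.15
tool_pos: [0.5376, 0.0197, 0.1243]
tool_rot: [-0.004, 0.706, 0.708, -0.003]
contact_force: [-0.4, -0.6, -0.1]
gripper_width: 1.0
grasp_force: 0.0
```

Emit:
servo_tool:
  motion: [1,0.42,-0.9,0,0,1,0.42,-0.9,0,0,1,0.42,-0.9,0,0,1,0.42,-0.9,0,0]

```text
time: 11.65
tool_pos: [0.4362, 0.0682, 0.1292]
tool_rot: [0.0, 0.707, 0.707, 0.0]
contact_force: [0.8, 0.1, 1.0]
gripper_width: 0.998
grasp_force: 0.0
```

```bash
python3 near.py vial_red_c .058
```

```text
0.91 [257. 195.] 1061 plane mean [435.  72.] top z 0.058 rect [436.  64.] [23. 22.] 89 circ [436.  64.] 12 tool dxy/120 (rect): [-0.03 -0.01]
[0.4367 0.068  0.1296]
```

Emit:
servo_tool:
  motion: [1,-0.03,-0.01,0.3,0,1,-0.03,-0.01,0.8,0,1,-0.03,-0.01,0.95,0,1,-0.03,-0.01,0.95,0,1,-0.03,-0.01,0.95,0]

```text
time: 12.38
tool_pos: [0.436, 0.0645, 0.0166]
tool_rot: [0.001, 0.707, 0.707, 0.001]
contact_force: [0.2, 0.3, 0.2]
gripper_width: 0.998
grasp_force: 0.0
```

Emit:
servo_tool:
  motion: [-1,0,0,0,0,-1,0,0,0,0,-1,0,0,0,0,-1,0,0,0,0,-1,0,0,0,0]

```text
time: 13.0
tool_pos: [0.4347, 0.0648, 0.0159]
tool_rot: [0.0, 0.707, 0.707, 0.0]
contact_force: [0.5, 0.1, 3.8]
gripper_width: 0.265
grasp_force: 58.7
```

Emit:
servo_tool:
  motion: [-1,0,0,0,0,-1,0,0,0,0,-1,0,0,-0.2,0,-1,0,0,-0.6,0,-1,0,0,-0.67,0]

```text
time: 13.62
tool_pos: [0.4362, 0.0648, 0.0987]
tool_rot: [0.002, 0.707, 0.707, 0.002]
contact_force: [0.4, 0.4, 0.4]
gripper_width: 0.266
grasp_force: 58.8
```

Vial held (0.265 ≈ 23 mm). Carry in moderate steps.

Emit:
servo_tool:
  motion: [-1,-0.25,0.12,0,0,-1,-0.6,0.3,0,0,-1,-0.95,0.46,0,0]

```text
time: 14.0
tool_pos: [0.489, -0.0501, 0.0943]
tool_rot: [-0.001, 0.707, 0.707, -0.0]
contact_force: [0.5, 0.4, -0.1]
gripper_width: 0.267
grasp_force: 58.8
```

Emit:
servo_tool:
  motion: [-1,-0.35,0.16,0,0,-1,-0.7,0.32,0,0,-1,-0.95,0.46,0,0]

```text
time: 14.38
tool_pos: [0.5441, -0.1646, 0.0939]
tool_rot: [-0.001, 0.708, 0.707, -0.0]
contact_force: [-0.2, 0.9, -0.7]
gripper_width: 0.264
grasp_force: 58.8
```

Emit:
servo_tool:
  motion: [-1,-0.35,0.16,0,0,-1,-0.7,0.32,0,0,-1,-0.95,0.46,0,0,-1,-0.95,0.46,0,0,-1,-0.95,0.46,0,0]

```text
time: 15.0
tool_pos: [0.5987, -0.2762, 0.094]
tool_rot: [-0.002, 0.707, 0.707, -0.0]
contact_force: [0.4, -0.2, -1.1]
gripper_width: 0.265
grasp_force: 58.9
```

```bash
python3 tray.py 0 w2
```

```text
[  170    55   181   106 13339] [ 601. -207.] [ 80. 140.] 88.7 x [531. 672.] y [-248. -166.]
[ 228   81   67   68 3574] [ 603. -212.] [53. 53.] 0.0 x [576. 630.] y [-238. -185.]
[ 176  164  165   58 8508] [ 600. -278.] [ 51. 140.] 88.8 x [530. 671.] y [-304. -251.]
[ 227  237   56   74 2984] [ 598. -361.] [54. 83.] 0.0 x [571. 625.] y [-402. -320.]
[ 0.5988 -0.2759  0.0943]
```

View pics/w2.png

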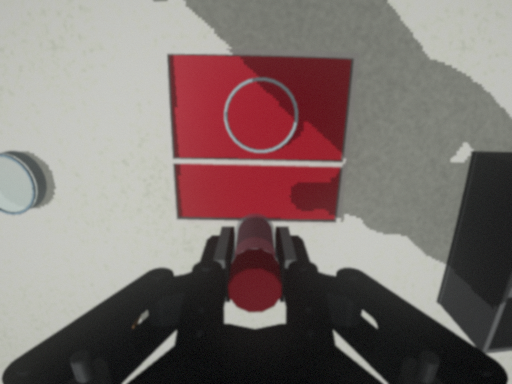

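Red dish is in the wide bay (262,115); the vial (255,280) hangs upright over the narrow bay, 2 mm off centre. Lowering.

Emit:
servo_tool:
  motion: [-1,-0.02,0.01,0.25,0,-1,-0.02,0.01,0.5,0,-1,-0.02,0.01,0.58,0,-1,-0.02,0.01,0.61,0,-1,-0.02,0.01,0.61,0]

```text
time: 15.68
tool_pos: [0.6015, -0.2797, 0.0235]
tool_rot: [0.001, 0.707, 0.707, 0.0]
contact_force: [-0.2, -0.7, -0.1]
gripper_width: 0.266
grasp_force: 58.9
```

Emit:
servo_tool:
  motion: [-1,0,0,0,0,-1,0,0,0,0]

```text
time: 15.92
tool_pos: [0.6016, -0.28, 0.0236]
tool_rot: [0.001, 0.707, 0.707, 0.0]
contact_force: [0.8, -0.2, -0.7]
gripper_width: 0.269
grasp_force: 58.9
```

Emit:
servo_tool:
  motion: [-1,0,0,0.03,0,-1,0,0,0.03,0,-1,0,0,0.03,0]

```text
time: 16.3
tool_pos: [0.6016, -0.28, 0.0199]
tool_rot: [0.001, 0.707, 0.707, 0.0]
contact_force: [-0.6, 0.9, 5.6]
gripper_width: 0.269
grasp_force: 59.0
```

Emit:
servo_tool:
  motion: [0.6,0,0,0,0,0.6,0,0,0,0,0.6,0,0,0,0,0.6,0,0,0,0]

```text
time: 16.8
tool_pos: [0.6008, -0.2795, 0.0186]
tool_rot: [-0.0, 0.707, 0.707, -0.0]
contact_force: [0.3, 0.1, 0.2]
gripper_width: 0.799
grasp_force: 0.0
```

Emit:
servo_tool:
  motion: [0.6,0,0,-0.3,0,0.6,0,0,-0.7,0,0.6,0,0,-0.95,0,0.6,0,0,-0.95,0]

```text
time: 17.3
tool_pos: [0.603, -0.2808, 0.137]
tool_rot: [0.003, 0.707, 0.707, 0.001]
contact_force: [-0.1, -0.9, -0.3]
gripper_width: 0.799
grasp_force: 0.0
```

Emit:
servo_tool:
  motion: [1,0.5,-0.2,0,0,1,0.9,-0.36,0,0,1,0.9,-0.36,0,0]

```text
time: 17.68
tool_pos: [0.5551, -0.1681, 0.1299]
tool_rot: [-0.003, 0.706, 0.708, -0.001]
contact_force: [-0.1, 0.4, -0.5]
gripper_width: 1.001
grasp_force: 0.0
```

Emit:
servo_tool:
  motion: [1,0.5,-0.2,0,0,1,0.9,-0.36,0,0,1,0.9,-0.36,0,0]

```text
time: 18.05
tool_pos: [0.513, -0.0615, 0.1312]
tool_rot: [-0.001, 0.706, 0.708, -0.001]
contact_force: [0.2, -0.3, 0.6]
gripper_width: 0.998
grasp_force: 0.0
```

Emit:
servo_tool:
  motion: [1,0.5,-0.2,0,0,1,0.9,-0.36,0,0,1,0.9,-0.36,0,0]

```text
time: 18.42
tool_pos: [0.4707, 0.0458, 0.1321]
tool_rot: [-0.0, 0.706, 0.708, -0.0]
contact_force: [0.1, -0.3, 0.8]
gripper_width: 0.996
grasp_force: 0.0
```

Emit:
servo_tool:
  motion: [1,0.5,-0.2,0,0,1,0.9,-0.36,0,0,1,0.9,-0.36,0,0]

```text
time: 18.8
tool_pos: [0.4282, 0.1535, 0.1326]
tool_rot: [0.0, 0.706, 0.708, -0.0]
contact_force: [-0.5, -0.9, -0.6]
gripper_width: 1.002
grasp_force: 0.0
```

Emit:
servo_tool:
  motion: [1,0.5,-0.2,0,0,1,0.9,-0.36,0,0,1,0.9,-0.36,0,0,1,0.9,-0.36,0,0,1,0.9,-0.36,0,0]

```text
time: 19.42
tool_pos: [0.3861, 0.2589, 0.1328]
tool_rot: [0.0, 0.708, 0.706, -0.0]
contact_force: [0.1, -0.2, -0.0]
gripper_width: 1.001
grasp_force: 0.0
```

```bash
python3 near.py vial_green_c .058
```

```text
0.75 [245. 181.] 1031 plane mean [377. 275.] top z 0.058 rect [376. 269.] [23. 23.] 89 circ [376. 269.] 12 tool dxy/120 (rect): [ 0.09 -0.08]
[0.386  0.2591 0.1328]
```

Emit:
servo_tool:
  motion: [1,0.09,-0.08,0.2,0,1,0.09,-0.08,0.6,0,1,0.09,-0.08,0.9,0,1,0.09,-0.08,0.97,0,1,0.09,-0.08,0.97,0]

```text
time: 20.15
tool_pos: [0.3759, 0.2709, 0.0169]
tool_rot: [0.0, 0.707, 0.707, -0.0]
contact_force: [0.1, 0.3, 0.8]
gripper_width: 0.998
grasp_force: 0.0
```

Emit:
servo_tool:
  motion: [-1,0,0,0,0,-1,0,0,0,0,-1,0,0,0,0,-1,0,0,0,0,-1,0,0,0,0]

```text
time: 20.78
tool_pos: [0.376, 0.2715, 0.0173]
tool_rot: [0.0, 0.707, 0.707, 0.001]
contact_force: [-1.1, 0.1, 5.0]
gripper_width: 0.266
grasp_force: 58.6
```

Emit:
servo_tool:
  motion: [-1,0,0,0,0,-1,0,0,0,0,-1,0,0,-0.2,0,-1,0,0,-0.6,0,-1,0,0,-0.67,0]

```text
time: 21.4
tool_pos: [0.3773, 0.2722, 0.1002]
tool_rot: [0.001, 0.707, 0.707, 0.003]
contact_force: [-0.1, 0.2, -0.3]
gripper_width: 0.267
grasp_force: 58.7
```

Emit:
servo_tool:
  motion: [-1,-0.15,0.2,0,0,-1,-0.4,0.45,0,0,-1,-0.65,0.74,0,0]

```text
time: 21.78
tool_pos: [0.4638, 0.1923, 0.0954]
tool_rot: [-0.001, 0.707, 0.707, -0.001]
contact_force: [0.5, -0.1, -0.7]
gripper_width: 0.262
grasp_force: 58.8
```

Emit:
servo_tool:
  motion: [-1,-0.25,0.28,0,0,-1,-0.45,0.52,0,0,-1,-0.65,0.74,0,0]

```text
time: 22.15
tool_pos: [0.553, 0.1141, 0.0952]
tool_rot: [-0.001, 0.707, 0.707, -0.001]
contact_force: [0.2, 0.2, -0.7]
gripper_width: 0.269
grasp_force: 58.8
```

Emit:
servo_tool:
  motion: [-1,-0.25,0.28,0,0,-1,-0.45,0.52,0,0,-1,-0.65,0.74,0,0,-1,-0.65,0.74,0,0,-1,-0.65,0.74,0,0]

```text
time: 22.78
tool_pos: [0.6406, 0.0375, 0.0954]
tool_rot: [-0.001, 0.707, 0.707, -0.001]
contact_force: [-0.3, -0.3, 0.4]
gripper_width: 0.266
grasp_force: 58.9
```

```bash
python3 tray.py 1 w3
```

```text
[ 176  160  162   67 7790] [643.  35.] [138.  47.] 7.1 x [572. 713.] y [ 4. 65.]
[ 285  219   55   58 1921] [695. -22.] [48. 61.] 7.2 x [667. 721.] y [-49.  11.]
[ 228  251   54   61 2555] [639. -57.] [52. 69.] 6.5 x [613. 666.] y [-91. -21.]
[0.6405 0.0378 0.0957]
```

View pics/w3.png

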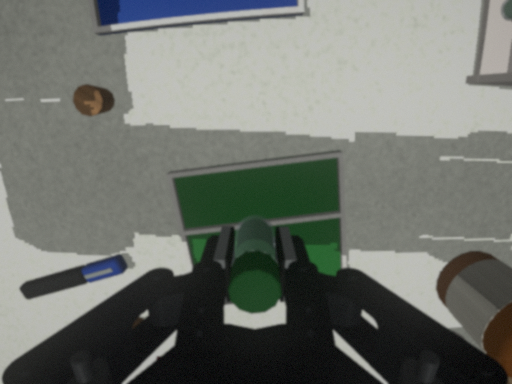

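Vial upright at (255,270), over the green narrow bay (258,192 region), a couple of mm off centre. Marker lies at (75,277). Lowering with a small correction.

Emit:
servo_tool:
  motion: [-1,-0.02,0.02,0.25,0,-1,-0.02,0.02,0.5,0,-1,-0.02,0.02,0.58,0,-1,-0.02,0.02,0.62,0,-1,-0.02,0.02,0.62,0]

```text
time: 23.45
tool_pos: [0.6446, 0.035, 0.0234]
tool_rot: [0.0, 0.707, 0.707, 0.0]
contact_force: [-0.4, -0.3, -0.9]
gripper_width: 0.268
grasp_force: 58.9
```

Emit:
servo_tool:
  motion: [-1,0,0,0.015,0,-1,0,0,0.015,0]

```text
time: 23.7
tool_pos: [0.6447, 0.0348, 0.0214]
tool_rot: [0.0, 0.707, 0.707, 0.0]
contact_force: [0.3, 0.1, -0.2]
gripper_width: 0.267
grasp_force: 58.9
```

Emit:
servo_tool:
  motion: [-1,0,0,0.008,0,-1,0,0,0.008,0,0.6,0,0,0.008,0,0.6,0,0,0.008,0,0.6,0,0,0.008,0]

```text
time: 24.32
tool_pos: [0.644, 0.0348, 0.0195]
tool_rot: [-0.0, 0.707, 0.707, -0.0]
contact_force: [0.1, -1.3, -0.2]
gripper_width: 0.8
grasp_force: 0.0
```

Emit:
servo_tool:
  motion: [0.6,0,0,0,0,0.6,0,0,-0.3,0,0.6,0,0,-0.7,0,0.6,0,0,-0.95,0,0.6,0,0,-0.95,0]

```text
time: 24.95
tool_pos: [0.6465, 0.0347, 0.1377]
tool_rot: [0.003, 0.707, 0.707, 0.002]
contact_force: [0.2, -0.1, -0.0]
gripper_width: 0.8
grasp_force: 0.0
```

Emit:
servo_tool:
  motion: [0.6,-0.36,-0.76,0,0,0.6,-0.36,-0.76,0,0,0.6,-0.36,-0.76,0,0]

```text
time: 25.32
tool_pos: [0.5498, -0.0089, 0.1309]
tool_rot: [-0.002, 0.708, 0.707, -0.001]
contact_force: [-0.6, -0.0, 0.6]
gripper_width: 0.801
grasp_force: 0.0
```

Emit:
servo_tool:
  motion: [0.6,-0.36,-0.76,0,0.82,0.6,-0.36,-0.76,0,0.82,0.6,-0.36,-0.76,0,0.82,0.6,-0.36,-0.76,0,0.82]

```text
time: 25.82
tool_pos: [0.4617, -0.0515, 0.133]
tool_rot: [-0.0, 0.895, 0.445, -0.0]
contact_force: [0.6, 0.2, 0.6]
gripper_width: 0.805
grasp_force: 0.0
```

Emit:
servo_tool:
  motion: [0,0,0,0,0.82,0,0,0,0,0.82,0,0,0,0,0.82,0,0,0,0,0.82,0,0,0,0,0.82]

```text
time: 26.45
tool_pos: [0.462, -0.0513, 0.133]
tool_rot: [-0.0, 0.99, 0.142, -0.0]
contact_force: [-0.4, -0.4, -1.2]
gripper_width: 0.497
grasp_force: 0.0
```

```bash
python3 near.py marker_c .014 w4
```

```text
0.96 [252. 179.] 2138 plane mean [462. -51.] top z 0.014 rect [457. -53.] [117.  18.] 18 circ [457. -53.] 59 tool dxy/120 (rect): [-0.04 -0.  ]
[ 0.4619 -0.0514  0.1331]
```

View pics/w4.png

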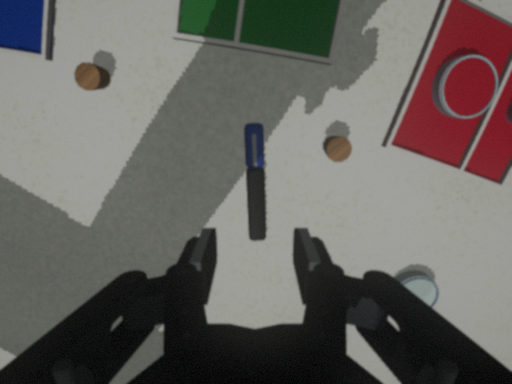

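Marker at (256,180), cap up-image, aligned within 2° of the tool x. Grasp it.

Emit:
servo_tool:
  motion: [0,-0.04,0,0.4,-0.04,0,-0.04,0,0.8,-0.04,0,-0.04,0,0.9,-0.04,0,-0.04,0,0.9,-0.04]

```text
time: 27.05
tool_pos: [0.4571, -0.0529, 0.0256]
tool_rot: [-0.0, 0.988, 0.157, -0.0]
contact_force: [0.1, -0.7, 0.2]
gripper_width: 0.5
grasp_force: 0.0
```

Emit:
servo_tool:
  motion: [0,0,0,0.1,0,0,0,0,0.17,0,0,0,0,0.17,0]

```text
time: 27.42
tool_pos: [0.4569, -0.0529, 0.005]
tool_rot: [-0.0, 0.988, 0.156, -0.0]
contact_force: [0.3, 0.5, -0.1]
gripper_width: 0.502
grasp_force: 0.0
```

Emit:
servo_tool:
  motion: [-1,0,0,0,0,-1,0,0,0,0,-1,0,0,0,0,-1,0,0,0,0,-1,0,0,0,0]

```text
time: 28.05
tool_pos: [0.4578, -0.0531, 0.006]
tool_rot: [0.0, 0.988, 0.156, 0.001]
contact_force: [-0.2, -0.1, 5.1]
gripper_width: 0.181
grasp_force: 60.4
```

Emit:
servo_tool:
  motion: [-1,0,0,0,0,-1,0,0,-0.2,0,-1,0,0,-0.5,0,-1,0,0,-0.6,0,-1,0,0,-0.6,0]

```text
time: 28.68
tool_pos: [0.4574, -0.053, 0.0775]
tool_rot: [0.0, 0.988, 0.156, 0.001]
contact_force: [0.1, -0.5, -0.3]
gripper_width: 0.185
grasp_force: 59.7
```

Emit:
servo_tool:
  motion: [-1,0.45,-0.48,-0.1,0,-1,0.92,-0.98,-0.1,0,-1,0.92,-0.98,-0.1,0,-1,0.92,-0.98,-0.1,0]

```text
time: 29.18
tool_pos: [0.5252, 0.0949, 0.0873]
tool_rot: [-0.0, 0.987, 0.158, -0.002]
contact_force: [0.3, -0.5, -0.2]
gripper_width: 0.184
grasp_force: 59.7
```

Emit:
servo_tool:
  motion: [-1,0.45,-0.48,0,0.15,-1,0.92,-0.98,0,0.31,-1,0.92,-0.98,0,0.31,-1,0.92,-0.98,0,0.31,-1,0.92,-0.98,0,0.31]

```text
time: 29.8
tool_pos: [0.5933, 0.2374, 0.0877]
tool_rot: [0.001, 0.999, 0.035, -0.001]
contact_force: [-0.1, 0.0, -0.8]
gripper_width: 0.187
grasp_force: 59.7
```

```bash
python3 tray.py 2 w5; python3 near.py marker_c .08
```

```text
[  169   103   166   167 21180] [592. 240.] [148. 129.] 4.1 x [514. 670.] y [170. 309.]
[0.5934 0.2373 0.0881]
0.64 [256. 226.] 6039 plane mean [595. 238.] top z 0.096 rect [594. 238.] [115.  17.] 4 circ [594. 238.] 58 tool dxy/120 (rect): [ 0.01 -0.01]
[0.5936 0.2373 0.0884]
```

View pics/w5.png

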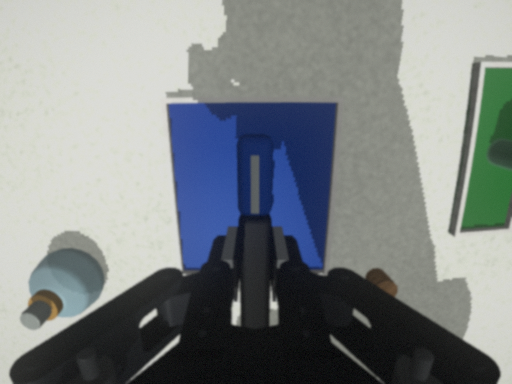

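Marker is held level over the blue tray centre (255,190), parallel to it (4°). Lowering, releasing, retreating.

Emit:
servo_tool:
  motion: [-1,0,0.01,0.3,0,-1,0,0.01,0.55,0,-1,0,0.01,0.62,0,-1,0,0.01,0.64,0,-1,0,0.01,0.64,0]

```text
time: 30.58
tool_pos: [0.5956, 0.2379, 0.014]
tool_rot: [-0.0, 0.999, 0.035, 0.001]
contact_force: [0.0, 0.2, -0.1]
gripper_width: 0.186
grasp_force: 59.7
```

Emit:
servo_tool:
  motion: [-1,0,0,0.005,0,0,0,0,0.005,0,0,0,0,0.005,0,0,0,0,0.005,0]

```text
time: 31.08
tool_pos: [0.5947, 0.2379, 0.0121]
tool_rot: [-0.0, 0.999, 0.035, 0.0]
contact_force: [0.7, 0.3, 0.8]
gripper_width: 0.503
grasp_force: 0.0
```

Emit:
servo_tool:
  motion: [0,0,0,-0.2,0,0,0,0,-0.5,0,0,0,0,-0.9,0,0,0,0,-1,0]

```text
time: 31.58
tool_pos: [0.597, 0.2385, 0.1367]
tool_rot: [-0.001, 0.999, 0.035, 0.004]
contact_force: [0.2, -0.0, -0.5]
gripper_width: 0.499
grasp_force: 0.0
```

Emit:
servo_tool:
  motion: [0,-0.5,0.5,-0.8,0,0,-0.5,0.5,-0.8,0,0,-0.5,0.5,-0.8,0,0,-0.5,0.5,-0.8,0]

```text
time: 32.08
tool_pos: [0.5386, 0.1736, 0.2271]
tool_rot: [-0.0, 0.999, 0.035, -0.0]
contact_force: [-0.1, -0.5, -0.8]
gripper_width: 0.5
grasp_force: 0.0
```

Run:
```python
from h import *
a=grab("scene")[0]; b=grab("side")[0]
A=cv2.resize(a[140:280,80:430],None,fx=2.2,fy=2.2); B=cv2.resize(b[120:360,100:400],None,fx=1.25,fy=1.25)
w=max(A.shape[1],B.shape[1]); f=lambda I: cv2.copyMakeBorder(I,0,0,0,w-I.shape[1],cv2.BORDER_CONSTANT)
cv2.imwrite("pics/end.png",cv2.cvtColor(np.vstack([f(A),f(B)]),cv2.COLOR_RGB2BGR)[:600]); print(w)
print(manip.state()['time'])
```

```text
770
32.175
```

View pics/end.png

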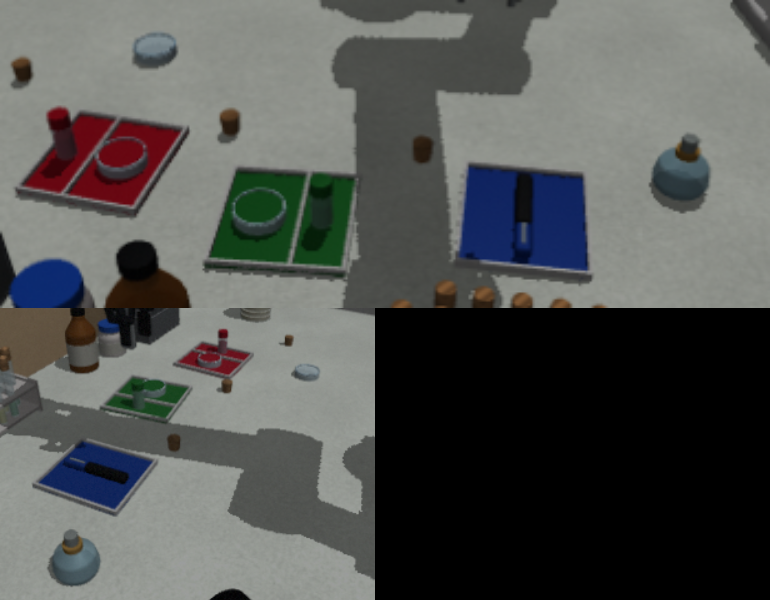

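The end picture shows the red dish (122,158) and vial (62,135) in the red tray. The green dish (260,212) and vial (321,202) are in the green tray, and the marker (523,215) lies lengthwise in the blue tray. The empty dish and burner haven't moved.

```bash
python3 -c "
from plant import job_done
print(job_done())"
```

```text
the job is handed in; nothing more can be done
None
```

The job is handed in at about 32 s: both filled dishes lie in the wide bays and both vials stand upright in the narrow bays of their own colours, the marker lies lengthwise in the blue tray, and the empty dish and burner were not touched.

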